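# Hold a stretcher cross-brace in the frame jig for screwing

## Robot

A 7-joint arm with a two-finger parallel gripper is mounted at the origin on the work surface. World frame = base frame: x ahead of the robot, y to its left, z up, the work surface at z = 0. Lengths are in m, angles in rad, forces in N, time in s.
With the tool pointing down it reaches from about 0.4 to 0.875 m from the base axis. Payload 6.5 kg.
Tool frame: the origin (TCP) lies midway between the tips of the shut fingers; the grasp point (between the pads) lies 19 mm behind it; z points along the fingers, y is the line along which they close (so a half turn about z gives the same grasp; the last joint's range is limited). The gripper opens to 88 mm and grips with 3 to 60 N. Pads are 18 mm wide; open, the fingers measure 123 mm over their backs; the gripper's body (75 mm by 187 mm) begins 45 mm behind the grasp point.
Start: joints at [-1.411, 0.536, -0.004, 1.538, 0.003, 1.067, -0.071], TCP at [0.146, 0.633, 0.239] pointing down, gripper open.
Joint ranges: [-2.7, 2.7], [-0.37, 2.16], [-1.27, 1.26], [0.24, 2.4], [-1.31, 4.45], [0.19, 1.91], [-2.76, 2.76]. Speed limits (rad/s): [2.39, 2.39, 3.14, 3.14, 3.14, 3.14, 3.14].

## Interface

Orientations are given as [roll, pitch, yaw] about the fixed x, y, z axes, in that order (R = Rz(yaw) Ry(pitch) Rx(roll)).
In Python, from bench import arm gives the robot as it stands. The module is installed in compiled form; this text tells all that it offers. Calls block until the motion is done:
- arm.goto(position, orientation): joint-space move of the TCP to a pose.
- arm.line_to(position, ori=None, vel=0.15): straight line of the TCP; ori=None keeps the orientation; vel is the mean speed in m/s.
- arm.set_joints(angles): joint-space move.
- arm.open_gripper() and arm.grab(f_grip=None): open the fingers fully, or close them until they stop; f_grip is the grip in N (None keeps the last).
- arm.wait(seconds).
- arm.inverse_kinematics(position, orientation): joint angles nearest the present ones, or None.
- arm.grab_frame(name): name is "scene" or "top" or "wrist"; returns a dict with "frame" (480x640x3 uint8, blue, green, red), "depth" (480x640 float32, m along the optical axis (not along the pixel's ray), 0 where there is no reading), "intrinsics" (3x3 intrinsics, pixels), "R" (3x3) and "t" (3): a world point X has camera coordinates R X + t; the wrist camera has in their place "hand_eye" (4x4, takes a point from camera to tool coordinates, whose origin is the TCP and whose axes are the flange's). Camera axes: x right, y down, z forward; pixel columns grow to the right and rows downward; lengths in m; the calibration is good to about 2 mm. A picture is of the moment at which its call begins: read the wrist's pose just before it.
A pose or a line that the arm cannot do raises arm.MotionError and nothing moves.
- arm.finish_job(): hands the job in; it is judged then, once.
Trained networks look in a picture, given as the dict that the camera call returned (one of the last four; its "shot" number tells which), for a name from the list of things; names that differ only in an ending like _2 or _b are one class to them, and where a whole thing is asked for, a point or a joint stands for the part that bears it (a point fixed in the world has none). Each returns a list of dicts, best first, with "p" (0 to 1); they miss things now and then, are a little off and sometimes report something else, mostly with a low value. They report only what shows in the picture. A call takes as long as a camera call. They do not tell look-alikes from the thing itself.
- arm.regions_of(picture, name): "region" (480x640 bool, what is visible of it) and "pixel" ([column, row] in pixels, amid what is visible of it).
Readings, each from a call of its own:
- arm.read_clock(): time.
- arm.read_joints(): joint angles.
- arm.read_dq(): joint speeds.
- arm.read_effort(): joint torques, N m.
- arm.read_eef_pos(): TCP position.
- arm.read_orientation(): TCP orientation.
- arm.read_ft_force(): force on the tool from outside, world axes, zero at the start.
- arm.read_ft_torque(): the same for the moment, N m.
- arm.read_opening(): finger opening in m.
- arm.read_finger_force(): force on a finger pad.
Only numpy, scipy, OpenCV 4.12 (cv2) and the standard library are available. Lean on these libraries where they do the work, as an engineer would, in place of code of your own. Each camera call takes 0.05 s, during which the arm holds its last target. There are 200 camera calls.

## Task

I am about to screw this little canvas frame together and need a third hand: pick up the loose pale cross-brace, lay it flat on the plywood jig between the two low blue guide strips, pointing squarely at the frame upright, then slide it on so that its end presses the sprung upright back until the black pointer stands in the green part of the scale, never well into the red. Keep that push steady for at least three seconds and finish still holding and pressing it there, without letting go; push only through the brace, and leave the other things on the table where they are.

Things in the scene. Friction and masses are not known exactly. Their poses are not given: they have to be found in the camera images.
- brace: loose pale wooden bar, the cross-brace, 200 x 40 x 28 mm (x long, y wide, z high), about 0.12 kg, both ends alike. Lies flat on the table left or right of the jig. Origin: centre of its underside; x runs along its length.
- jig: plywood jig board fixed on the table, 340 x 170 x 12 mm, place and yaw vary. Origin: centre of its underside; x points along the pressing direction, from the open end near the robot to the sprung upright; z up. Its top is the bed the brace lies on. A fixed aluminium block stands at x = +150 to +170 mm. Flat scale on the bed at y = +65 to +83 mm: white, green, red.
- lane (a point): point on the bed (12 mm above the table) at jig x = +35, y = 0, midway between the two blue guide strips, each 40 mm long along x, 8 mm wide and 8 mm high above the bed; the lane between them is 54 mm wide
- upright_face (a point): a darker wooden frame upright lies across the jig, 40 mm along x, 130 mm along y (jig y = -83 to +47), its top 43 mm above the table, fixed on a sprung carriage that slides along the jig x. This point: centre of the upright's flat front face, on the lane's centre line, where the end of the brace presses; 29 mm above the table, at jig x = +70 mm when not pressed
- upright (a joint): how far the upright and its carriage have been pushed back along the jig's +x, in m: 0 at rest, 0.040 at the hard end. Spring 500 N/m with no preload (0.2 N friction): 10 N at 0.020. The black pointer on the carriage shows it: white from 0 to 0.010, green from 0.010 to 0.030 (5 to 15 N), red from 0.030 to 0.040
- sander: bystander: cork sanding block 100 x 60 x 32 mm, on the opposite side of the jig from the brace. Origin: centre of underside
- mug: bystander: white ceramic mug, 82 mm across, 85 mm high, handle on its +y side. Origin: centre of underside
- cup: bystander: white plastic cup, 68 mm across, 90 mm high. Origin: centre of underside
- tube: bystander: green paint tube with a black cap, lying on the table, 110 mm long (along its y), 34 mm high. Origin: centre of underside
- sponge: bystander: blue and green sponge 50 x 40 x 30 mm. Origin: centre of underside
- eraser: bystander: white eraser 45 x 22 x 13 mm. Origin: centre of underside
- driver: bystander: orange-handled screwdriver lying on the table, left for the person
Things that resemble listed ones, but are neither listed nor needed, are in the scene too. Of the things shaped like the brace, the wooden one is meant.

How it is judged:
By the outcome, as a careful person would: the job done as asked, in the order asked, and still so for the second after the job is handed in, while the arm keeps its last pose, push and grip.
It also fails if it takes over 48 s, if anything falls off the work surface, if the arm or the gripper's body presses on something with over 40 N, if the wrist force passes 120 N, or if a joint passes its speed limit or range.

## Working session

There is one attempt and no reset: what is moved stays moved. The work goes in short steps, each a Python script; the robot and the scene stay as the last script left them, time stands still between calls to the robot, and variables do not carry over. Pictures are saved under pics/ and viewed, at most 10 in all, crops included, and the job is handed in when it is done.

```bash
mkdir -p pics; cat > h.py <<'E'
import numpy as np, cv2
from bench import arm
def world(d, m):
    v,u=np.nonzero(m&(d["depth"]>0)); z=d["depth"][v,u]; K=d["intrinsics"]
    c=np.stack([(u-K[0,2])/K[0,0]*z,(v-K[1,2])/K[1,1]*z,z],1)
    return (c-d["t"])@d["R"] , np.stack([u,v],1)
E
python3 - <<'E'
from h import *
for n in ("top","scene"):
    d=arm.grab_frame(n); cv2.imwrite(f"pics/{n}0.png",d["frame"])
    print(n,d["t"],d["R"].round(2).tolist())
    for k in ("brace","jig","upright","sander","mug","cup","tube","sponge","eraser","driver"):
        for r in arm.regions_of(d,k)[:4]:
            P,_=world(d,r["region"])
            if len(P): print(k,round(r["p"],2),np.round(r["pixel"]),r["region"].sum(),np.median(P,0).round(3))
print(arm.read_clock(),arm.read_orientation(),arm.read_eef_pos())
E
```

```text
top [0.00745747 0.54648385 0.9083998 ] [[-0.01, -1.0, -0.01], [-1.0, 0.01, -0.09], [0.09, 0.01, -1.0]]
brace 0.84 [430. 356.] 2284 [ 0.322 -0.225  0.03 ]
brace 0.72 [287. 134.] 889 [0.787 0.058 0.023]
brace 0.64 [182. 268.] 2100 [0.504 0.284 0.029]
jig 0.73 [311. 252.] 12974 [0.542 0.012 0.014]
jig 0.41 [183. 265.] 2130 [0.504 0.284 0.029]
upright 0.7 [195. 163.] 1866 [0.732 0.253 0.041]
upright 0.68 [317. 209.] 1639 [ 0.631 -0.009  0.044]
sander 0.56 [465. 261.] 1618 [ 0.515 -0.305  0.034]
mug 0.77 [193. 162.] 1871 [0.732 0.254 0.041]
cup 0.79 [450. 156.] 1262 [ 0.738 -0.283  0.054]
tube 0.82 [284. 135.] 880 [0.787 0.062 0.023]
sponge 0.79 [138. 173.] 581 [0.707 0.384 0.031]
eraser 0.5 [493. 181.] 233 [ 0.689 -0.375  0.014]
driver 0.71 [162. 373.] 697 [0.287 0.319 0.024]
driver 0.46 [450. 155.] 1241 [ 0.738 -0.283  0.055]
scene [ 0.34366441 -0.29982353  1.49608256] [[-0.6, 0.8, 0.01], [0.63, 0.48, -0.6], [-0.49, -0.35, -0.8]]
brace 0.74 [433. 292.] 1438 [0.517 0.29  0.029]
brace 0.6 [305. 156.] 908 [ 0.338 -0.219  0.029]
jig 0.92 [325. 249.] 7658 [0.566 0.019 0.014]
upright 0.98 [300. 263.] 1134 [ 0.64  -0.005  0.043]
upright 0.28 [284. 328.] 935 [0.794 0.063 0.021]
sander 0.84 [241. 181.] 779 [ 0.525 -0.301  0.032]
mug 0.97 [368. 347.] 1840 [0.718 0.247 0.043]
mug 0.26 [244. 182.] 750 [ 0.528 -0.3    0.032]
cup 0.36 [300. 261.] 1224 [ 0.64  -0.004  0.042]
tube 0.88 [282. 328.] 855 [0.794 0.063 0.022]
sponge 0.9 [428. 385.] 562 [0.716 0.387 0.03 ]
eraser 0.48 [176. 206.] 120 [ 0.693 -0.377  0.013]
driver 0.93 [486. 243.] 444 [0.291 0.32  0.022]
driver 0.3 [429. 382.] 561 [0.716 0.387 0.03 ]
1.1 [ 3.14154813e+00 -4.08828498e-06  2.91588634e+00] [0.14550113 0.63351661 0.23872114]
```

View pics/top0.png

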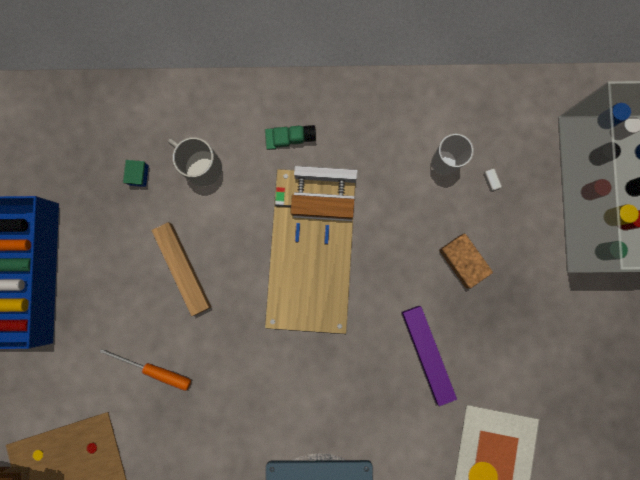

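```bash
python3 - <<'E'
import cv2,numpy as np
a=cv2.imread("pics/top0.png")
f=lambda c:cv2.resize(c,(380,380))
cv2.imwrite("pics/crop.png",np.hstack([f(a[200:330,120:250]),f(a[290:420,365:495])]))
E
```

```text
(no output)
```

View pics/crop.png

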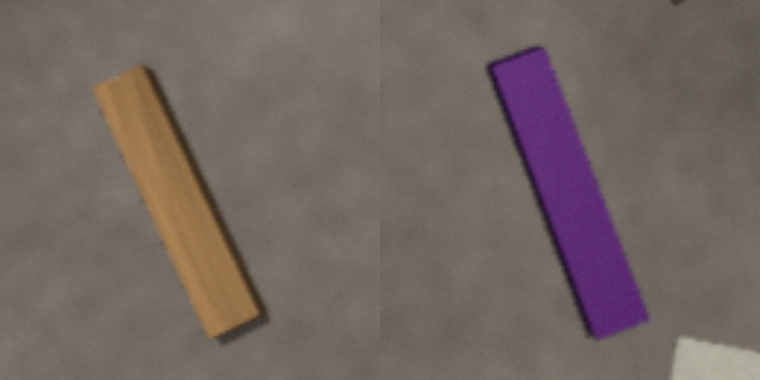

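The wooden candidates are the pale bar at (181,268), the purple bar at (429,356), which is not wood, and the dark upright at (322,206), which is fixed in the jig. I choose the bar at (181,268); the crop shows pale wood grain. The jig is centred near (311,250), with its strips at (297,233) and (327,235).

```bash
python3 - <<'E'
from h import *
def rect(P,n):
    (c,s,a)=cv2.minAreaRect((P[:,:2]*1000).astype(np.float32))
    b=cv2.boxPoints((c,s,a)); e=b[1]-b[0]; f=b[2]-b[1]
    L=e if np.hypot(*e)>np.hypot(*f) else f
    y=np.degrees(np.arctan2(L[1],L[0])); print(n,np.round(c,1),np.round(s,1),"yaw",round(y,2))
for n in ("top","scene"):
    d=arm.grab_frame(n)
    for k,lo,hi in (("brace",.022,.034),("jig",.007,.017),("upright",.036,.048)):
        for r in arm.regions_of(d,k)[:3]:
            m=cv2.morphologyEx(r["region"].astype(np.uint8),cv2.MORPH_OPEN,np.ones((3,3)))>0
            P,_=world(d,m); P=P[(P[:,2]>lo)&(P[:,2]<hi)]
            if len(P)>300: rect(P,f"{n} {k} {r['p']:.2f} z{np.median(P[:,2]):.3f}")
    hsv=cv2.cvtColor(d["frame"],cv2.COLOR_BGR2HSV)
    m=cv2.inRange(hsv,(100,120,50),(125,255,255))
    N,l,s,c=cv2.connectedComponentsWithStats(m)
    for i in range(1,N):
        if s[i,4]>25:
            P,_=world(d,l==i); q=np.median(P,0)
            if abs(q[1])<.15 and .4<q[0]<.75: rect(P,f"{n} strip z{q[2]:.3f} {np.round(c[i])}")
E
```

```text
top brace 0.75 z0.030 [ 323.5 -226.4] [199.8  40.9] yaw 19.86
top jig 0.63 z0.014 [542.6  14.1] [170.2 340.1] yaw -4.33
top upright 0.77 z0.045 [633.7 -11.3] [128.6  46.7] yaw 85.82
top strip z0.022 [297. 232.] [579.8  41.9] [ 4.4 38.4] yaw -0.62
top strip z0.022 [326. 234.] [575.7 -20.1] [ 4.8 36.6] yaw -4.67
scene brace 0.94 z0.029 [506.1 286.4] [199.8  40.6] yaw 25.8
scene brace 0.81 z0.029 [ 324.5 -226.6] [204.8  41.4] yaw 19.42
scene brace 0.57 z0.029 [635.2 -12. ] [132.6 153.5] yaw -4.38
scene jig 0.82 z0.013 [542.7  13.1] [173.2 341.6] yaw -3.97
scene upright 0.88 z0.043 [637.7 -11.5] [131.8  55. ] yaw 85.91
scene upright 0.32 z0.044 [660.9 -14.7] [133.4 102.1] yaw 84.78
```

```bash
cat >> h.py <<'E'
J=np.array([.5426,.0137]); JY=np.radians(-4.2); B=np.array([.5058,.2858]); BY=np.radians(25.7)
ux=lambda a:np.array([np.cos(a),np.sin(a)])
def jig(x,y,z): return [*(J+x*ux(JY)+y*ux(JY+np.pi/2)),z]
E
python3 - <<'E'
from h import *
g=B-.015*ux(BY)
for k in (0,np.pi):
    print(k,arm.inverse_kinematics([*g,.10],[np.pi,0,BY+k]),arm.inverse_kinematics(jig(-.03,0,.016),[np.pi,0,JY+k]))
k=0 if arm.inverse_kinematics([*g,.10],[np.pi,0,BY]) is not None and abs(arm.inverse_kinematics([*g,.10],[np.pi,0,BY])[6])<2 else np.pi
print("k",k)
arm.goto([*g,.12],[np.pi,0,BY+k])
d=arm.grab_frame("wrist"); cv2.imwrite("pics/w0.png",d["frame"])
print(arm.read_clock(),arm.read_ft_force(),arm.read_eef_pos())
d=arm.grab_frame("top")
for r in arm.regions_of(d,"brace")[:3]: print(r["p"],r["pixel"],r["region"].sum())
# wrist: brace rectangle in world
w=d=arm.grab_frame("wrist"); p=arm.read_eef_pos(); o=arm.read_orientation()
from scipy.spatial.transform import Rotation as R
T=np.eye(4);T[:3,:3]=R.from_euler("xyz",o).as_matrix();T[:3,3]=p
M=np.linalg.inv(T@w["hand_eye"]); w2=dict(w,R=M[:3,:3],t=M[:3,3])
for r in arm.regions_of(w,"brace")[:2]:
    P,_=world(w2,r["region"]);P=P[(P[:,2]>.022)&(P[:,2]<.034)]
    if len(P): print(r["p"],np.median(P,0),cv2.minAreaRect((P[:,:2]*1000).astype(np.float32)))
E
```

```text
0 [-0.98564551  0.64369343  0.52872816  1.88458758 -0.46670746  0.73802824
 -1.31396372] [-0.41523922  0.71009597  0.38143452  2.02971135 -0.53249742  0.49837525
 -1.28646587]
3.141592653589793 [-0.57393272  0.58268465 -0.02854812  1.85959435  0.0243941   0.69964749
  1.40290921] [-0.18483736  0.67212676  0.08387505  2.01631511 -0.11833787  0.45764181
  1.48460415]
k 0
3.4 [-0.43457614 -0.54619463 -0.40171294] [0.49185991 0.28065493 0.12006152]
0.79 [187.7, 282.6] 1414
0.68 [494.9, 179.1] 236
0.62 [428.5, 355.8] 2221
0.79 [0.52280561 0.29457342 0.02761918] ((509.9405212402344, 288.63739013671875), (188.0736846923828, 40.163658142089844), 26.011621475219727)
```

View pics/w0.png

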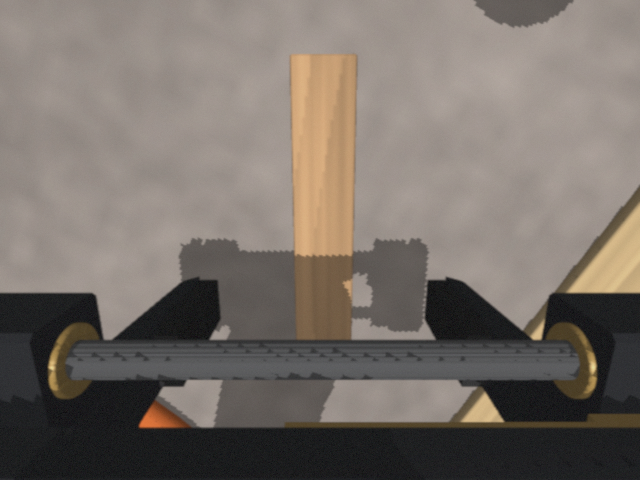

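The wrist view shows the pale wooden bar centred between the open fingers (columns 291–357), with its far end at row 55. That agrees with the estimate, so I grasp it now.

```bash
python3 - <<'E'
from h import *
g=B-.015*ux(BY)
arm.line_to([*g,.004],vel=.12)
print(arm.read_ft_force().round(2) if hasattr(arm.read_ft_force(),'round') else arm.read_ft_force())
arm.grab(40)
print("open",arm.read_opening(),arm.read_finger_force(),arm.read_eef_pos())
arm.line_to([*g,.12],vel=.15)
print("open",arm.read_opening(),arm.read_ft_force())
arm.goto(jig(-.060,0,.10),[np.pi,0,JY])
from scipy.spatial.transform import Rotation as R
p=arm.read_eef_pos(); o=arm.read_orientation(); w=arm.grab_frame("wrist"); cv2.imwrite("pics/w1.png",w["frame"])
T=np.eye(4);T[:3,:3]=R.from_euler("xyz",o).as_matrix();T[:3,3]=p
M=np.linalg.inv(T@w["hand_eye"]); w2=dict(w,R=M[:3,:3],t=M[:3,3])
for r in arm.regions_of(w,"brace")[:2]:
    P,_=world(w2,r["region"]);z=np.median(P[:,2]);P=P[abs(P[:,2]-z)<.008]
    Q=(P[:,:2]-J)@np.stack([ux(JY),ux(JY+np.pi/2)],1)
    print(r["p"],z,"jig x max",Q[:,0].max(),"y",Q[:,1].min(),Q[:,1].max(),"slope z",np.polyfit(Q[:,0],P[:,2],1),cv2.minAreaRect((Q*1000).astype(np.float32)))
hsv=cv2.cvtColor(w["frame"],cv2.COLOR_BGR2HSV)
N,l,s,c=cv2.connectedComponentsWithStats(cv2.inRange(hsv,(100,120,40),(125,255,255)))
for i in range(1,N):
    if s[i,4]>60:
        P,_=world(w2,l==i)
        if len(P): Q=(P[:,:2]-J)@np.stack([ux(JY),ux(JY+np.pi/2)],1); print("blue",c[i],Q.min(0),Q.max(0),np.median(P[:,2]))
for r in arm.regions_of(w,"upright")[:1]:
    P,_=world(w2,r["region"]);P=P[abs(P[:,2]-.043)<.006]; Q=(P[:,:2]-J)@np.stack([ux(JY),ux(JY+np.pi/2)],1)
    print("upright",r["p"],cv2.minAreaRect((Q*1000).astype(np.float32)))
print(arm.read_clock())
E
```

```text
[ 0.55 -0.27  0.18]
open 0.039341039078911566 39.99166114255786 [0.49225645 0.27933883 0.00400142]
open 0.03958137379467934 [ 0.71056004 -0.4628093  -0.83055846]
0.93 0.12349516742695746 jig x max 0.046457632384953984 y -0.01819858998874133 0.02295595047995853 slope z [-0.00100661  0.12347816] ((-27.45561981201172, 2.368379592895508), (147.84286499023438, 40.31235885620117), 0.462717741727829)
0.67 0.010779240108942103 jig x max -0.10711832420467621 y -0.2297416135177334 -0.19763730921174888 slope z [0.04328092 0.01523147] ((-149.30709838867188, -213.29910278320312), (82.54173278808594, 26.42022705078125), 4.550054550170898)
blue [387.13385827  82.77952756] [ 0.01546716 -0.03478695] [ 0.05359032 -0.03346413] 0.019667596570065077
upright 0.64 ((70.08433532714844, -19.124465942382812), (2.901919364929199, 128.8625030517578), 0.02702588215470314)
7.6
```

View pics/w1.png

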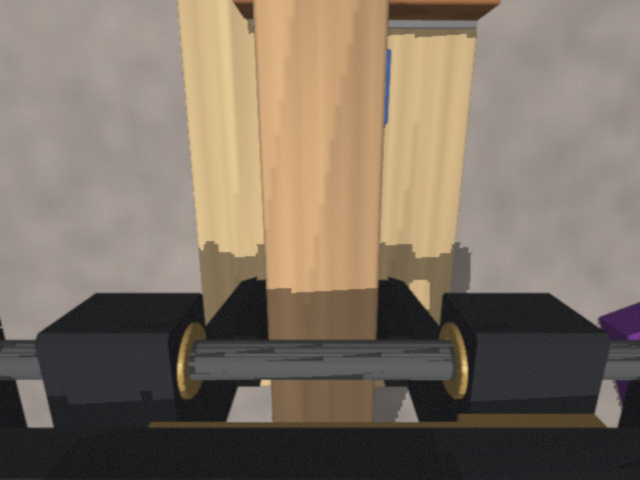

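The brace is held level over the lane (columns 255–388). The right-hand strip shows at (387,83), and the upright is at jig x = 70. I shift 1.5 mm and lay the brace down.

```bash
python3 - <<'E'
from h import *
y=-.0015
arm.line_to(jig(-.060,y,.0185),vel=.08)
f0=np.array(arm.read_ft_force()); print(f0, arm.read_eef_pos())
z=.0185
while z>.0135:
    z-=.0005; arm.line_to(jig(-.060,y,z),vel=.02)
    f=np.array(arm.read_ft_force())-f0
    if f[2]>2: break
print(z,f,arm.read_eef_pos(),arm.read_opening(),arm.read_clock())
for n in ("top","scene"):
    d=arm.grab_frame(n); cv2.imwrite(f"pics/{n}1.png",d["frame"])
    for r in arm.regions_of(d,"upright")[:2]:
        P,_=world(d,r["region"]);P=P[abs(P[:,2]-.043)<.006]
        Q=(P[:,:2]-J)@np.stack([ux(JY),ux(JY+np.pi/2)],1);print(n,r["p"],np.percentile(Q[:,0],[2,50,98]))
a=cv2.imread("pics/top1.png")[160:340,250:370]; b=cv2.imread("pics/scene1.png")[180:330,220:420]
cv2.imwrite("pics/c1.png",np.hstack([cv2.resize(a,(300,450)),cv2.resize(b,(500,450))]))
E
```

```text
[ 0.23962171 -0.45029438 -1.34552991] [0.48305275 0.01661923 0.01890043]
0.015499999999999996 [-1.83732898  0.11330419  7.94426779] [0.48269392 0.01663477 0.01597047] 0.03970187736600023 10.2667
top 0.65 [0.07004961 0.09109002 0.1141813 ]
scene 0.58 [0.071642   0.09473724 0.11580175]
```

View pics/c1.png

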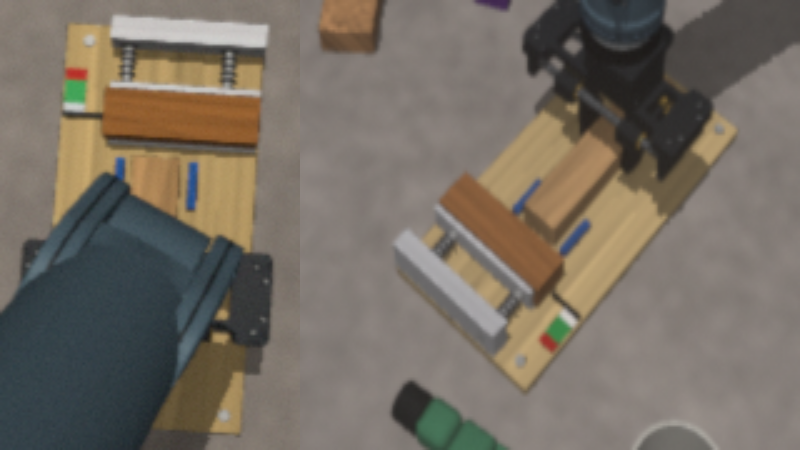

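The brace lies flat between the strips (crop x 131–180, between 125 and 187), short of the upright, and the pointer is in the white. I now slide it on.

```bash
python3 - <<'E'
from h import *
y=-.0015; x=-.060
arm.line_to(jig(x,y,.0160),vel=.02)
f0=np.array(arm.read_ft_force()); print("f0",f0)
def rd():
    f=np.array(arm.read_ft_force())-f0; p=np.array(arm.read_eef_pos())
    return f[:2]@ux(JY),f[2],(p[:2]-J)@ux(JY)
fc=0
for x in list(np.arange(-.057,-.0449,.003))+list(np.arange(-.042,-.005,.002)):
    arm.line_to(jig(x,y,.0160),vel=.03)
    fx,fz,px=rd(); print(round(x,4),"fx %.2f fz %.2f px %.4f"%(fx,fz,px))
    if fx<-10 or px>-.0255 : break
print(arm.read_opening(),arm.read_clock())
from h import *
for n in ("top","scene"):
    d=arm.grab_frame(n); cv2.imwrite(f"pics/{n}2.png",d["frame"])
    for r in arm.regions_of(d,"upright")[:1]:
        P,_=world(d,r["region"]);P=P[abs(P[:,2]-.043)<.006]
        Q=(P[:,:2]-J)@np.stack([ux(JY),ux(JY+np.pi/2)],1);print(n,r["p"],np.percentile(Q[:,0],[2,50,98]))
a=cv2.imread("pics/top2.png")[160:340,250:370]; b=cv2.imread("pics/scene2.png")[180:330,220:420]
cv2.imwrite("pics/c2.png",np.hstack([cv2.resize(a,(300,450)),cv2.resize(b,(500,450))]))
E
```

```text
f0 [-0.37560766  0.84120519  0.4482655 ]
-0.057 fx 0.67 fz -0.00 px -0.0567
-0.054 fx 0.54 fz -0.30 px -0.0537
-0.051 fx 1.06 fz -0.59 px -0.0507
-0.048 fx 0.61 fz -0.79 px -0.0477
-0.045 fx -1.67 fz 3.48 px -0.0455
-0.042 fx -4.68 fz 6.11 px -0.0432
-0.04 fx -7.75 fz 10.23 px -0.0422
-0.038 fx -10.04 fz 13.43 px -0.0408
0.03990586019447704 12.7167
top 0.6 [0.07668073 0.09830258 0.1216919 ]
scene 0.62 [0.07806663 0.10126077 0.12248576]
```

View pics/c2.png

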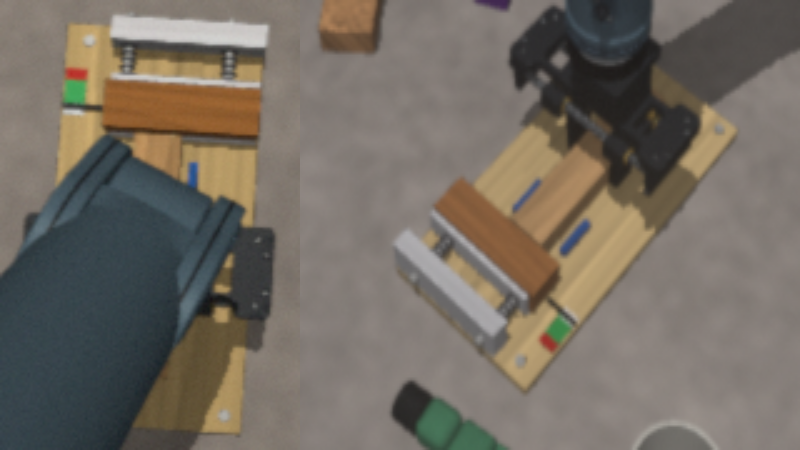

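The pointer is now at the white/green border, about 7 mm back, and the brace is straight. The down-force has risen, so I ease z slightly and continue.

```bash
cat >> h.py <<'E'
def upr():
    out=[]
    for n in ("top","scene"):
        d=arm.grab_frame(n)
        for r in arm.regions_of(d,"upright")[:1]:
            P,_=world(d,r["region"]);P=P[abs(P[:,2]-.043)<.006]
            Q=(P[:,:2]-J)@np.stack([ux(JY),ux(JY+np.pi/2)],1);out+=[*(np.percentile(Q[:,0],[2,98])-([.0700,.1142] if n=="top" else [.0716,.1158])).round(4)]
    return out
E
python3 - <<'E'
from h import *
f0=np.array([-.376,.841,.448]);y=-.0015
def rd(t):
    f=np.array(arm.read_ft_force())-f0; p=np.array(arm.read_eef_pos())
    print(t,"fx %.2f fy %.2f fz %.2f px %.4f z %.4f"%(f[:2]@ux(JY),f[:2]@ux(JY+np.pi/2),f[2],(p[:2]-J)@ux(JY),p[2]),np.round(arm.read_orientation(),4)); return f
rd("now"); z=.0160
for dz in (.0005,.001):
    arm.line_to(jig(-.038,y,z+dz),vel=.02); f=rd(dz)
    if f[2]<6: break
z+=dz
for x in (-.035,-.032,-.029):
    arm.line_to(jig(x,y,z),vel=.03); f=rd(x)
    if f[2]>8: z+=.0003
    if f[:2]@ux(JY)<-13: break
print(upr(),x,z,arm.read_opening(),arm.read_clock())
E
```

```text
now fx -10.26 fy -0.50 fz 13.41 px -0.0408 z 0.0159 [-3.1405  0.0052 -0.0734]
0.0005 fx -4.72 fy -1.20 fz 0.10 px -0.0394 z 0.0160 [-3.1415e+00  2.6000e-03 -7.3300e-02]
-0.035 fx -4.89 fy 0.30 fz 0.11 px -0.0363 z 0.0160 [-3.1415e+00  2.6000e-03 -7.3300e-02]
-0.032 fx -8.17 fy -0.85 fz 4.24 px -0.0341 z 0.0160 [-3.1412  0.0041 -0.0733]
-0.029 fx -9.90 fy -0.61 fz 7.72 px -0.0321 z 0.0160 [-3.1408  0.0061 -0.0734]
[np.float64(0.0154), np.float64(0.016), np.float64(0.0153), np.float64(0.0158)] -0.029 0.0165 0.03982447983419523 14.1167
```

```bash
python3 - <<'E'
from h import *
f0=np.array([-.376,.841,.448]);y=-.0015
def rd(t):
    f=np.array(arm.read_ft_force())-f0; p=np.array(arm.read_eef_pos())
    print(t,"fx %.2f fy %.2f fz %.2f px %.4f z %.4f"%(f[:2]@ux(JY),f[:2]@ux(JY+np.pi/2),f[2],(p[:2]-J)@ux(JY),p[2]),np.round(arm.read_orientation(),4)); return f
for x in (-.0265,-.0235):
    arm.line_to(jig(x,y,.0167),vel=.03); rd(x)
print(upr(),arm.read_clock())
for i in range(2): arm.wait(2); rd("hold")
print(upr(),arm.read_opening(),arm.read_clock())
a=arm.grab_frame("top")["frame"][160:340,250:370]; b=arm.grab_frame("scene")["frame"][180:330,220:420]
cv2.imwrite("pics/c3.png",np.hstack([cv2.resize(a,(300,450)),cv2.resize(b,(500,450))]))
E
```

```text
-0.0265 fx -9.69 fy -1.23 fz 5.69 px -0.0299 z 0.0160 [-3.1409  0.0065 -0.0733]
-0.0235 fx -14.24 fy -0.34 fz 8.29 px -0.0279 z 0.0160 [-3.1403  0.0085 -0.0732]
[np.float64(0.0196), np.float64(0.0199), np.float64(0.0191), np.float64(0.0197)] 14.8167
hold fx -13.16 fy -0.56 fz 9.75 px -0.0279 z 0.0160 [-3.1403  0.0085 -0.0731]
hold fx -12.73 fy -0.61 fz 9.11 px -0.0280 z 0.0159 [-3.1404  0.0085 -0.0732]
[np.float64(0.0194), np.float64(0.0201), np.float64(0.0189), np.float64(0.0195)] 0.03979320407114741 19.0167
```

View pics/c3.png

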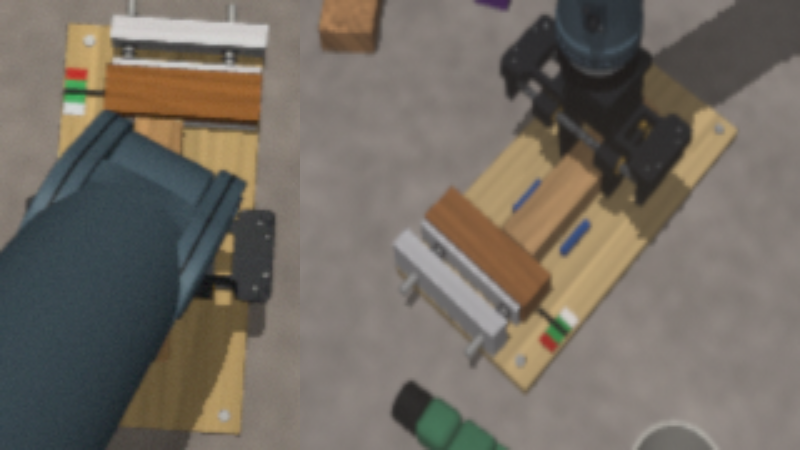

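The pointer stands mid-green (crop (80,92)), the brace is square in the lane, and the push has held steady for 4 s. I hand the job in.

```bash
python3 -c "
from bench import arm
print(arm.finish_job())"
```

```text
the job is handed in; nothing more can be done
None
```

The job is handed in: the brace lies flat and square between the guide strips, still gripped and pressing the upright back about 19.5 mm, with the pointer mid-green after more than 4 s of steady push.

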